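Load the slide carrier into the scanner

ROBOT

A 6-joint arm with a two-finger parallel gripper is mounted at the origin on a cart in front of the work surface, level with it; the furniture and walls round the work are solid. World frame = base frame: x ahead of the robot, y to its left, z up, the work surface at z = 0. Lengths are in mm, angles in rad, forces in N, time in s.
With the tool pointing down it reaches from about 375 to 900 mm from the base axis. Payload 3.1 kg.
Tool frame: the origin (TCP) lies on the centre line of the jaws, within the pads' length; the fingertips stand 22 mm ahead of it and the grasp point (between the pads) lies 3 mm ahead of it (robot.tips_ahead is the z of the fingertips in the tool frame, in mm); z points along the fingers, y is the line along which they close (so a half turn about z gives the same grasp; the last joint's range is limited). The gripper opens to 87 mm and grips with 3 to 60 N. Pads are 19 mm wide; open, the fingers measure 117 mm over their backs; the gripper's body (75 mm by 190 mm) begins 51 mm behind the grasp point.
Start: joints at [1.016, 0.527, 1.433, -0, 1.181, -0.178], TCP at [229.344, 581.376, 244.548] pointing down, gripper open.
Joint ranges: [-3.08, 3.08], [-0.75, 2.2], [0.22, 2.44], [-1.43, 4.57], [0, 2.65], [-2.85, 2.85]. Speed limits (rad/s): [2.79, 2.79, 3.14, 3.14, 3.14, 3.14].

INTERFACE

Orientations are given as a 3x3 rotation matrix whose columns are the frame's x, y, z axes.
In Python, from cell import telemetry, vision, robot, finder gives the robot as it stands. The module is installed in compiled form; this text tells all that it offers.
- The arm moves only by the tool arm_command, never from a script. Its argument "moves" is a list of rows, each an object with "travel": the shift along the world's x, y, z in m, a list of three; "angular": the turn, a rotation vector about the world's x, y, z in rad, a list of three; "claw": the gripper's target within -1 to 1 (shut at 1, half-way at 0, fully open at -1). A call has 1 to 20 rows; each row shifts and turns the commanded pose from where the row before left it; what a row does not reach is not made up. A row lasts 1/10 s, in which the tool goes at most 50 mm and 8.59 degrees, less where a joint would pass 70% of its speed; a pose out of reach is approached as far as the arm can. A call with a gripper value outside its range is refused whole. The fingers move at their own pace and stop on an object; "newtons" is the grip in N (left out, the last holds). Time passes only in rows, so rows that do not move let the fingers close. It gives the time, the measured TCP pose, the force, the opening and the grip force at its end, in the units of the state.
- telemetry.observe(): the state, without advancing time (a new reading comes with each control period).
- vision.snapshot(name): name is "scene" or "top"; returns a dict with "frame" (384x512x3 uint8, red, green, blue), "intrinsics" (3x3 intrinsics, pixels), "view" (4x4, takes a point from world to camera coordinates). Camera axes: x right, y up, looking along -z (the intrinsics and any distortion apply to the point x, -y, -z); pixel columns grow to the right and rows downward; lengths in mm; the calibration is good to about 2 mm. A picture is of the moment at which its call begins. There is no depth.
- robot.sign_off(): hands the job in; it is judged then, once.
Trained networks look in a picture, given as the dict that the camera call returned (one of the last four; its "shot" number tells which), for a name from the list of things; names that differ only in an ending like _2 or _b are one class to them, and where a whole thing is asked for, a point or a joint stands for the part that bears it (a point fixed in the world has none). Each returns a list of dicts, best first, with "p" (0 to 1); they miss things now and then, are a little off and sometimes report something else, mostly with a low value. They report only what shows in the picture. A call takes as long as a camera call.
- finder.spot_in(query, picture): "position" ([x, y, z] in mm, in world coordinates, good to about 4 mm: the middle of the surface that is visible of it).
- finder.masks_of(query, picture): "mask" (384x512 bool, what is visible of it).
- finder.spot_point(query, picture): "position" ([x, y, z] in mm, in world coordinates, good to about 4 mm: a listed point, or the origin of a listed thing).
The state is a dict: "time": time; "qpos": joint angles; "joint_velocities": joint speeds; "joint_efforts": joint torques, N m; "ee_pos": TCP position; "ee_rot": TCP orientation; "ft_force": force on the tool from outside, world axes, zero at the start; "moment": the same for the moment, N m; "width": opening from 0.0 (shut) to 1.0 (fully open); "finger_force": force on a finger pad.
Only numpy, scipy, OpenCV 4.12 (cv2) and the standard library are available. Lean on these libraries where they do the work, as an engineer would, in place of code of your own. Each camera call takes 0.05 s, during which the arm holds its last target. There are 200 camera calls.

TASK

Load the blue slide carrier into the slide scanner: pick it up by its upright metal handle, lay it flat on the scanner's grey loading shelf between the black guides with the handle end towards the robot side (away from the scan head), and let go of it. Then slide it (do not lift it) under the scan head, over the raised lip, until all of it has dropped into the pocket and lies flat in there. Leave the specimen cup and the dropper bottle where they stand, upright.

Things in the scene. Friction and masses are not known exactly. Their poses are not given: they have to be found in the camera images.
- scanner: Fixed white slide scanner, 287 long (x) x 120 wide (y) x 135 mm high. Origin: on the desk under the middle of its lip. x = loading direction, away from the robot; z up. Along x in mm: grey loading shelf -149 to -14, lip -14 to +3, pocket +3 to +122.
- shelf (a point): Middle of the grey loading shelf, on its top, 15 mm above the desk, 86 mm before the lip's middle; a carrier laid here is centred. Two black guides, tops 28 mm above the desk, narrow the way from 88 mm wide (scanner x -120 mm) to 69 mm at the lip.
- lip (a point): Middle of the top of the bare metal lip across the way, 20 mm above the desk, so 5 mm above the shelf and 10 mm above the pocket floor. It slopes up from the shelf over x -14 to -3 mm, is flat from -3 to +3 mm and falls straight into the pocket. Axes as the scanner's.
- pocket (a point): Middle of the pocket's floor, 10 mm above the desk, 62.5 mm past the lip's middle. Pocket 119 long (x) x 69 mm wide (y); its side and far walls rise 18 mm above its floor.
- head (a point): Centre of the scan head, a fixed white bar across the near part of the pocket, 46 (x) x 120 (y) x 45 mm, from 90 to 135 mm above the desk, scanner x +6 to +52 mm, on posts at y +-46 to +-58 mm. A gripper pointing straight down hits it before the carrier is home; one leaning back 30 to 45 degrees, fingertips forward under the bar, does not.
- carrier_center (a point): Centre of the tray of the loose blue slide carrier (about 180 g, two glass slides on top), half-way up the tray. Tray 115 long (x) x 64 wide (y) x 10 mm thick; an upright metal handle plate stands at its -x end. +x points from the handle to the leading end, z up. Flat on the shelf this point is 20 mm above the desk; home, 15 mm.
- carrier_handle (a point): Centre of the carrier's handle plate, 8 thick (x) x 44 wide (y) x 32 mm high, 26 mm above the tray's underside, 53.5 mm behind its centre. Its outer face (4 mm to -x) is flush with the tray's end: push there, a few newtons. The rear drops in once that face is past scanner x +3 mm; fully home it is at +3 to +7 mm.
- microscope: Fixed microscope, about 0.4 m tall, standing on the desk between the scanner and the carrier, 0.18 m wide and 0.3 m deep about this point. Carry the carrier round it on the robot's side (arm drawn in, world x below 0.45 m while passing it).
- cup: Bystander: clear specimen cup, 67 mm across, 68 mm high; origin at the centre of its underside.
- dropper: Bystander: small brown dropper bottle with a red top, 34 mm across, 102 mm high; origin at the centre of its underside.

How it is judged:
By the outcome, as a careful person would: the job done as asked, in the order asked, and still so for the second after the job is handed in, with the robot touching nothing.
It also fails if it takes over 64 s, if anything falls off the work surface, if the arm or the gripper's body presses on something with over 40 N, if the wrist force passes 120 N, or if a joint passes its speed limit or range.

## Working session

There is one attempt and no reset: what is moved stays moved. The work goes in short steps, Python scripts to look and compute and a tool call to move; the robot and the scene stay as the last step left them, time stands still between calls to the robot, and variables do not carry over. Pictures are saved under pics/ and viewed, at most 10 in all, crops included, and the job is handed in when it is done.

Besides the shell and the picture viewer there is one more tool, called after "Call:" as name([rows], argument=value, ...), one row to a line, values as JSON. arm_command: Moves the arm, as the interface text tells. Its arguments: {"type":"object","properties":{"moves":{"type":"array","items":{"type":"object","properties":{"travel":{"type":"array","items":{"type":"number"}},"angular":{"type":"array","items":{"type":"number"}},"claw":{"type":"number"}}}},"newtons":{"type":"number"}},"required":["moves"]}

```bash
mkdir -p pics; python3 - <<'E'
from cell import telemetry, vision, robot, finder
import cv2,numpy as np
s=telemetry.observe();print(s['time'],s['ee_pos'],np.round(s['ee_rot'],3).tolist(),s['width'],robot.tips_ahead)
for n in('scene','top'):
    p=vision.snapshot(n);cv2.imwrite(f'pics/{n}0.png',p['frame'][:,:,::-1])
    print(n,np.round(p['view'],3).tolist(),p['intrinsics'].tolist())
    for q in('scanner','shelf','lip','pocket','head','carrier_center','carrier_handle','microscope','cup','dropper'):
        print(q,[(np.round(d['position'],1).tolist(),round(d['p'],2)) for d in finder.spot_point(q,p)[:2]])
E
```

```text
0.0 [228.99236224 580.78554456 243.55129818] [[-0.93, 0.367, -0.001], [0.367, 0.93, -0.002], [0.0, -0.002, -1.0]] 0.9970310062213072 22.0
scene [[0.406, 0.913, -0.022, -180.916], [-0.447, 0.219, 0.867, 187.844], [0.797, -0.343, 0.497, -1758.696], [0.0, 0.0, 0.0, 1.0]] [[395.63698436715515, 0.0, 254.7552588952044], [0.0, 395.63698436715515, 187.26151426112685], [0.0, 0.0, 1.0]]
scanner [([654.5, 194.0, 3.9], 0.97)]
shelf [([574.6, 165.7, 14.1], 0.84)]
lip [([651.4, 195.5, 16.1], 0.79)]
pocket [([714.5, 223.7, 6.6], 0.76)]
head [([680.9, 209.4, 115.0], 0.62)]
carrier_center [([591.8, -410.8, 5.6], 0.73), ([576.4, 167.7, 15.0], 0.34)]
carrier_handle [([519.5, -204.7, 29.2], 0.64)]
microscope []
cup [([621.8, -284.9, 1.9], 0.79), ([512.1, -259.2, 5.6], 0.33)]
dropper [([589.3, -410.0, 1.9], 0.56)]
top [[0.021, -1.0, 0.01, -92.361], [0.998, 0.022, 0.067, -591.392], [-0.067, 0.009, 0.998, -1197.384], [0.0, 0.0, 0.0, 1.0]] [[453.2643102171684, 0.0, 258.13878770238745], [0.0, 453.2643102171684, 190.3079120239821], [0.0, 0.0, 1.0]]
scanner [([650.8, 200.4, 1.4], 0.75)]
shelf [([572.6, 165.4, 18.7], 0.82)]
lip [([653.9, 197.0, 18.0], 0.85)]
pocket [([712.6, 221.6, 10.7], 0.96)]
head [([676.7, 210.1, 111.6], 0.84), ([625.8, -282.8, -1.3], 0.44)]
carrier_center [([513.6, -265.9, 8.0], 0.75), ([575.1, 165.0, 15.7], 0.38)]
carrier_handle [([519.8, -210.1, 26.0], 0.77)]
microscope []
cup [([624.2, -283.6, -0.4], 0.72)]
dropper [([588.5, -404.9, -3.9], 0.63)]
```

View pics/scene0.png

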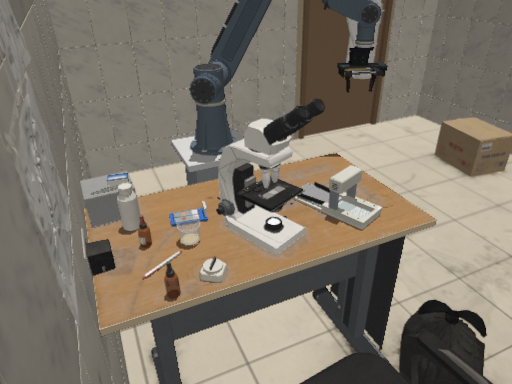

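View pics/top0.png

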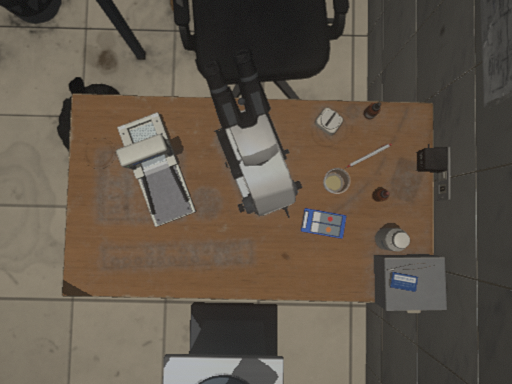

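The scene view shows the carrier (px 188,217) left of the microscope and the scanner (px 340,200) right of it. In the top view the carrier is at (324,222), handle end towards the left, and the scanner runs from the shelf at (170,195) to the pocket at (145,130). Next I refine the carrier and scanner yaw.

```bash
cat > h.py <<'E'
import numpy as np,cv2
from cell import telemetry, vision, robot, finder
def ray(p,uv):
    V=np.array(p['view']);K=np.array(p['intrinsics']);R=V[:3,:3];c=-R.T@V[:3,3]
    uv=np.atleast_2d(uv).astype(float)
    d=np.c_[(uv[:,0]-K[0,2])/K[0,0],-(uv[:,1]-K[1,2])/K[1,1],-np.ones(len(uv))]@R
    return c,d
def onz(p,uv,z):
    c,d=ray(p,uv);return (c+d*((z-c[2])/d[:,2])[:,None])[:,:2]
def proj(p,X):
    V=np.array(p['view']);K=np.array(p['intrinsics']);q=np.atleast_2d(X)@V[:3,:3].T+V[:3,3]
    return np.c_[K[0,0]*q[:,0]/-q[:,2]+K[0,2],K[1,1]*-q[:,1]/-q[:,2]+K[1,2]]
def big(m):
    n,l,s,_=cv2.connectedComponentsWithStats(m.astype(np.uint8));return l==1+np.argmax(s[1:,4])
def blue(p,near,rad=60,z=10):
    h=cv2.cvtColor(p['frame'],cv2.COLOR_RGB2HSV);m=(h[...,0]>100)&(h[...,0]<125)&(h[...,1]>110)&(h[...,2]>50)
    c=proj(p,[[*near,z]])[0];Y,X=np.indices(m.shape);m&=(np.hypot(X-c[0],Y-c[1])<rad)
    return m
E
python3 - <<'E'
from h import *
p=vision.snapshot('top')
m=blue(p,(514,-266),40);v,u=np.nonzero(m)
P=onz(p,np.c_[u,v],10).astype(np.float32);print(len(P),cv2.minAreaRect(P),cv2.boxPoints(cv2.minAreaRect(P)).tolist())
for q in('carrier_center','carrier_handle','shelf','lip','pocket'):
    L=[]
    for k in range(3):
        p=vision.snapshot('top' if k<2 else 'scene'); L+=[np.round(finder.spot_point(q,p)[0]['position'],1).tolist()]
    print(q,L)
p=vision.snapshot('top')
for q in('microscope','scanner'):
    r=finder.masks_of(q,p)
    if r:
        v,u=np.nonzero(r[0]['mask']);print(q,r[0]['p'],u.min(),u.max(),v.min(),v.max())
        for z in(0,150,300):
            P=onz(p,np.c_[u,v],z).astype(np.float32);print(z,cv2.minAreaRect(P),P.min(0),P.max(0))
f=p['frame']
cv2.imwrite('pics/c1.png',np.hstack([cv2.resize(f[185:255,280:370],None,fx=4.4,fy=4.4,interpolation=2),cv2.resize(f[100:230,110:210],(240,308),interpolation=2)])[:,:,::-1])
E
```

```text
254 ((509.6298522949219, -256.78668212890625), (112.79656219482422, 62.19276809692383), 81.21666717529297) [[470.28619384765625, -307.77520751953125], [531.7496337890625, -317.27191162109375], [548.9735107421875, -205.79815673828125], [487.51007080078125, -196.30145263671875]]
carrier_center [[512.3, -265.3, 4.4], [513.7, -265.7, 6.0], [507.9, -257.4, 5.9]]
carrier_handle [[522.8, -208.9, 26.3], [652.4, 196.4, 0.6], [524.4, -207.5, 26.6]]
shelf [[575.6, 161.5, 19.1], [576.9, 160.9, 16.4], [574.8, 162.1, 15.6]]
lip [[654.5, 198.7, 20.8], [655.3, 200.0, 17.5], [652.6, 199.4, 20.5]]
pocket [[712.2, 221.9, 9.3], [710.4, 223.3, 10.6], [713.6, 224.6, 5.5]]
scanner 0.87 118 194 114 225
0 ((644.5490112304688, 210.69810485839844), (295.74755859375, 145.78543090820312), 23.098974227905273) [494.40747  93.32403] [799.225   308.62173]
150 ((628.4429931640625, 176.7211151123047), (259.825927734375, 128.07826232910156), 23.098960876464844) [496.53778  73.60333] [764.332   262.75085]
300 ((612.3370971679688, 142.74407958984375), (223.90423583984375, 110.37106323242188), 23.098995208740234) [498.6681    53.882645] [729.43896 216.87999]
```

View pics/c1.png

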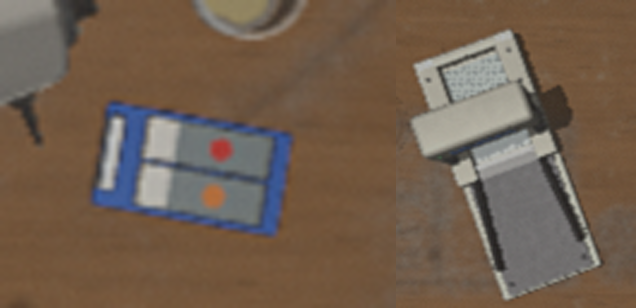

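```bash
python3 - <<'E'
from h import *
a=vision.snapshot('scene');b=vision.snapshot('top')
f=a['frame'];g=b['frame']
cv2.imwrite('pics/c2.png',np.hstack([cv2.resize(f[90:250,160:340],(450,400),interpolation=2),cv2.resize(g[100:230,195:310],(350,396),interpolation=2)[:400] if 0 else cv2.copyMakeBorder(cv2.resize(g[100:230,195:310],(350,396),interpolation=2),0,4,0,0,0)])[:,:,::-1])
for uv in((289,214),(270,213),(240,190),(298,188)):
    print(uv)
    for z in(0,50,100,150,200,250,300,350):
        X=onz(b,uv,z)[0];print(z,np.round(X),np.round(proj(a,[*X,z])[0]))
# body box at grasp, projected in scene & top
cy=np.radians(-98.8);ux=np.array([np.cos(cy),np.sin(cy)]);uy=np.array([-ux[1],ux[0]]);H=np.array([519,-205])
for s in(-95,95):
  for t in(-37,37):
    X=[*(H+s*ux+t*uy),85];print(np.round(X),np.round(proj(a,X)[0]),np.round(proj(b,X)[0]))
E
```

```text
(289, 214)
0 [ 532. -165.] [219. 214.]
50 [ 531. -161.] [219. 200.]
100 [ 530. -157.] [219. 186.]
150 [ 529. -154.] [219. 172.]
200 [ 529. -150.] [219. 157.]
250 [ 528. -146.] [219. 141.]
300 [ 527. -142.] [219. 124.]
350 [ 526. -138.] [219. 107.]
(270, 213)
0 [ 533. -113.] [234. 210.]
50 [ 533. -112.] [234. 197.]
100 [ 532. -110.] [233. 183.]
150 [ 531. -108.] [233. 169.]
200 [ 530. -106.] [233. 154.]
250 [ 529. -104.] [232. 138.]
300 [ 528. -103.] [232. 122.]
350 [ 527. -101.] [231. 105.]
(240, 190)
0 [594. -30.] [265. 213.]
50 [591. -32.] [264. 200.]
100 [588. -34.] [263. 186.]
150 [584. -35.] [262. 171.]
200 [581. -37.] [261. 156.]
250 [578. -38.] [259. 140.]
300 [574. -40.] [258. 124.]
350 [571. -41.] [257. 107.]
(298, 188)
0 [ 603. -189.] [219. 227.]
50 [ 600. -184.] [219. 213.]
100 [ 596. -179.] [219. 198.]
150 [ 592. -174.] [219. 182.]
200 [ 588. -169.] [220. 166.]
250 [ 585. -165.] [220. 149.]
300 [ 581. -160.] [220. 132.]
350 [ 577. -155.] [220. 114.]
[ 497. -105.   85.] [231. 182.] [268. 227.]
[ 570. -117.   85.] [236. 193.] [273. 198.]
[ 468. -293.   85.] [172. 191.] [342. 240.]
[ 541. -305.   85.] [174. 203.] [346. 211.]
```

View pics/c2.png

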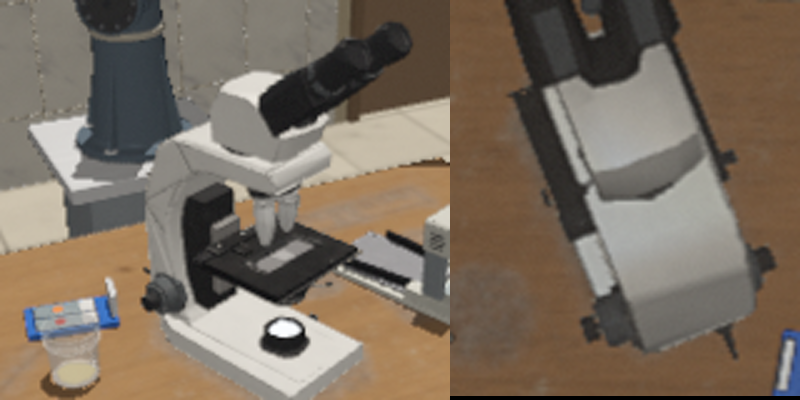

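The microscope's pillar back is at about x ≥ 530 near y −110, at px (259–292, 202–215) in the top view. A vertical grasp would put the 190 mm gripper body into it. I'll grasp leaning 45° towards the robot, set the carrier down clear of the microscope, then regrasp vertically.

Call:
arm_command([
  {"travel":[0.015,-0.043,0],"angular":[0,0,-0.146],"claw":0},
  {"travel":[0.015,-0.043,0],"angular":[0,0,-0.146],"claw":0},
  {"travel":[0.015,-0.043,0],"angular":[0,0,-0.146],"claw":0},
  {"travel":[0.015,-0.043,0],"angular":[0,0,-0.146],"claw":0},
  {"travel":[0.015,-0.043,0],"angular":[0,0,-0.146],"claw":0},
  {"travel":[0.015,-0.043,0],"angular":[0,0,-0.146],"claw":0},
  {"travel":[0.015,-0.043,0],"angular":[0,0,-0.146],"claw":0},
  {"travel":[0.015,-0.043,0],"angular":[0,0,-0.146],"claw":0},
  {"travel":[0.015,-0.043,0],"angular":[0,0,-0.146],"claw":0},
  {"travel":[0.015,-0.043,0],"angular":[0,0,-0.146],"claw":0},
  {"travel":[0.004,-0.042,0],"angular":[0,0,-0.146],"claw":0},
  {"travel":[0.004,-0.042,0],"angular":[0,0,-0.146],"claw":0},
  {"travel":[0.004,-0.042,0],"angular":[0,0,-0.146],"claw":0},
  {"travel":[0.004,-0.042,0],"angular":[0,0,-0.146],"claw":0},
  {"travel":[0.004,-0.042,0],"angular":[0,0,-0.146],"claw":0},
  {"travel":[0.01,-0.026,-0.019],"angular":[0,0,-0.146],"claw":0},
  {"travel":[0.01,-0.026,-0.019],"angular":[0,0,-0.146],"claw":0},
  {"travel":[0.01,-0.026,-0.019],"angular":[0,0,-0.146],"claw":0},
  {"travel":[0.01,-0.026,-0.019],"angular":[0,0,-0.146],"claw":0},
  {"travel":[0.01,-0.026,-0.019],"angular":[0,0,-0.146],"claw":0},
])

```text
time: 4.9
ee_pos: [449.9, -190.0, 148.9]
ee_rot: [[0.987, -0.16, 0.001], [-0.16, -0.987, -0.0], [0.001, 0.0, -1.0]]
ft_force: [0.3, -0.1, -0.9]
width: 0.501
finger_force: 0.0
```

Call:
arm_command([
  {"travel":[-0.001,-0.001,-0.008],"angular":[-0.021,-0.129,0],"claw":0},
  {"travel":[-0.001,-0.001,-0.008],"angular":[-0.021,-0.129,0],"claw":0},
  {"travel":[-0.001,-0.001,-0.008],"angular":[-0.021,-0.129,0],"claw":0},
  {"travel":[-0.001,-0.001,-0.008],"angular":[-0.021,-0.129,0],"claw":0},
  {"travel":[-0.001,0,-0.007],"angular":[-0.021,-0.129,0],"claw":0},
  {"travel":[-0.001,0,-0.007],"angular":[-0.021,-0.129,0],"claw":0},
  {"travel":[0,0,0],"angular":[0,0,0],"claw":0},
])

```text
time: 5.6
ee_pos: [456.9, -169.5, 123.5]
ee_rot: [[0.902, -0.109, 0.418], [-0.131, -0.991, 0.023], [0.412, -0.075, -0.908]]
ft_force: [-0.2, 0.2, 0.4]
width: 0.502
finger_force: 0.0
```

```bash
python3 - <<'E'
from h import *
s=telemetry.observe();R=np.array(s['ee_rot']);print(s['time'],s['ee_pos'],np.round(R,3).tolist(),np.round(s['qpos'],2))
a=vision.snapshot('scene');b=vision.snapshot('top')
T=np.array(s['ee_pos']);
for k in(3,22): print(np.round(proj(a,T+k*R[:,2])),np.round(proj(b,T+k*R[:,2])))
cv2.imwrite('pics/c3.png',np.hstack([cv2.resize(a['frame'][90:250,120:280],(400,400),interpolation=2),cv2.resize(b['frame'][170:290,260:380],(400,400),interpolation=2)])[:,:,::-1])
E
```

```text
5.6 [ 456.87965845 -169.47671747  123.45036186] [[0.902, -0.109, 0.418], [-0.131, -0.991, 0.023], [0.412, -0.075, -0.908]] [-0.77  0.53  2.16  1.13  0.35 -0.13]
[[208. 172.]] [[294. 243.]]
[[209. 177.]] [[293. 240.]]
```

View pics/c3.png

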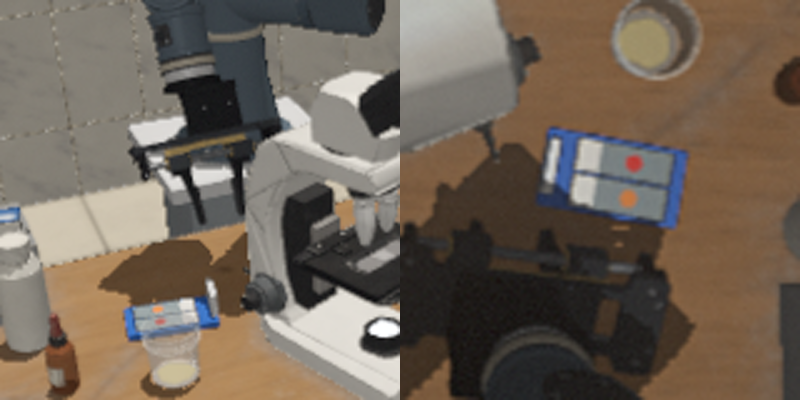

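The rotation stopped short: j5 is near its singularity, so joint speed limited the move. I'll compute the remaining correction and go slower.

```bash
cat >> h.py <<'E'
from scipy.spatial.transform import Rotation as Ro
def want(ydeg,lean,fwd):  # tool y yaw, lean rad, azimuth (deg) the tips lean to
    z=np.array([np.sin(lean)*np.cos(np.radians(fwd)),np.sin(lean)*np.sin(np.radians(fwd)),-np.cos(lean)])
    y=np.array([np.cos(np.radians(ydeg)),np.sin(np.radians(ydeg)),0]);y-=z*(y@z);y/=np.linalg.norm(y)
    return np.c_[np.cross(y,z),y,z]
def delta(Rt,tcp,n):
    s=telemetry.observe();r=Ro.from_matrix(Rt@np.array(s['ee_rot']).T).as_rotvec();t=(np.array(tcp)-s['ee_pos'])/1000
    print('t',round(s['time'],2),'q',np.round(s['qpos'],2),'F',np.round(s['ft_force'],1));print('total',np.round(r,3),np.round(t,4),'per row',np.round(r/n,4),np.round(t/n,5))
E
python3 - <<'E'
from h import *
R=want(-98.8,.785,-8.8);print(np.round(R,3).tolist())
delta(R,(443,-194,103),8)
E
```

```text
[[0.699, -0.153, 0.699], [-0.108, -0.988, -0.108], [0.707, 0.0, -0.707]]
t 5.7 q [-0.77  0.52  2.16  1.12  0.35 -0.13] F [-0.7  0.3 -0. ]
total [-0.118 -0.346 -0.058] [-0.0148 -0.0238 -0.021 ] per row [-0.0148 -0.0433 -0.0072] [-0.00185 -0.00298 -0.00262]
```

Call:
arm_command([
  {"travel":[-0.002,-0.003,-0.003],"angular":[-0.015,-0.043,-0.007],"claw":0},
  {"travel":[-0.002,-0.003,-0.003],"angular":[-0.015,-0.043,-0.007],"claw":0},
  {"travel":[-0.002,-0.003,-0.003],"angular":[-0.015,-0.043,-0.007],"claw":0},
  {"travel":[-0.002,-0.003,-0.003],"angular":[-0.015,-0.043,-0.007],"claw":0},
  {"travel":[-0.002,-0.003,-0.003],"angular":[-0.015,-0.043,-0.007],"claw":0},
  {"travel":[-0.002,-0.003,-0.002],"angular":[-0.015,-0.043,-0.007],"claw":0},
  {"travel":[-0.002,-0.003,-0.002],"angular":[-0.015,-0.043,-0.007],"claw":0},
  {"travel":[-0.001,-0.003,-0.002],"angular":[-0.015,-0.043,-0.007],"claw":0},
  {"travel":[0,0,0],"angular":[0,0,0],"claw":0},
])

```text
time: 6.6
ee_pos: [444.9, -189.6, 104.0]
ee_rot: [[0.722, -0.141, 0.677], [-0.112, -0.99, -0.087], [0.683, -0.013, -0.731]]
ft_force: [0.3, -0.5, 0.3]
width: 0.501
finger_force: 0.0
```

```bash
python3 - <<'E'
from h import *
delta(want(-98.8,.785,-8.8),(443,-194,103),8);s=telemetry.observe();print(s['ee_pos'],np.round(s['ee_rot'],3).tolist())
E
```

```text
t 6.6 q [-0.95  0.76  2.41  2.34  0.77 -1.58] F [ 0.3 -0.5  0.3]
total [-0.018 -0.031 -0.012] [-0.0019 -0.0044 -0.001 ] per row [-0.0023 -0.0039 -0.0015] [-0.00024 -0.00056 -0.00013]
[ 444.88370817 -189.55801378  104.03967769] [[0.722, -0.141, 0.677], [-0.112, -0.99, -0.087], [0.683, -0.013, -0.731]]
```

Call:
arm_command([
  {"travel":[0.006,-0.0017,-0.0065],"angular":[-0.003,-0.005,-0.002],"claw":0},
  {"travel":[0.006,-0.0017,-0.0065],"angular":[-0.003,-0.005,-0.002],"claw":0},
  {"travel":[0.006,-0.0017,-0.0065],"angular":[-0.003,-0.005,-0.002],"claw":0},
  {"travel":[0.006,-0.0017,-0.0065],"angular":[-0.003,-0.005,-0.002],"claw":0},
  {"travel":[0.006,-0.0017,-0.0065],"angular":[-0.003,-0.005,-0.002],"claw":0},
  {"travel":[0.006,-0.0017,-0.0065],"angular":[-0.003,-0.006,-0.002],"claw":0},
  {"travel":[0,0,0],"angular":[0,0,0],"claw":0},
])

```text
time: 7.3
ee_pos: [481.7, -199.9, 65.1]
ee_rot: [[0.699, -0.152, 0.699], [-0.105, -0.988, -0.11], [0.708, 0.003, -0.707]]
ft_force: [0.7, 0.5, -0.8]
width: 0.502
finger_force: 0.0
```

```bash
python3 - <<'E'
from h import *
delta(want(-98.8,.785,-8.8),(509,-204,37),8);s=telemetry.observe();print(s['ee_pos'],np.round(s['ee_rot'],3).tolist())
a=vision.snapshot('scene');b=vision.snapshot('top')
cv2.imwrite('pics/c4.png',np.hstack([cv2.resize(a['frame'][170:260,150:240],(400,400),interpolation=2),cv2.resize(b['frame'][180:260,270:350],(400,400),interpolation=2)])[:,:,::-1])
E
```

```text
t 7.3 q [-0.88  0.88  2.33  2.46  0.85 -1.64] F [ 0.7  0.5 -0.8]
total [ 0.003  0.001 -0.001] [ 0.0273 -0.0041 -0.0281] per row [ 0.0004  0.0001 -0.0002] [ 0.00341 -0.00052 -0.00351]
[ 481.69158869 -199.87239835   65.09233316] [[0.699, -0.152, 0.699], [-0.105, -0.988, -0.11], [0.708, 0.003, -0.707]]
```

View pics/c4.png

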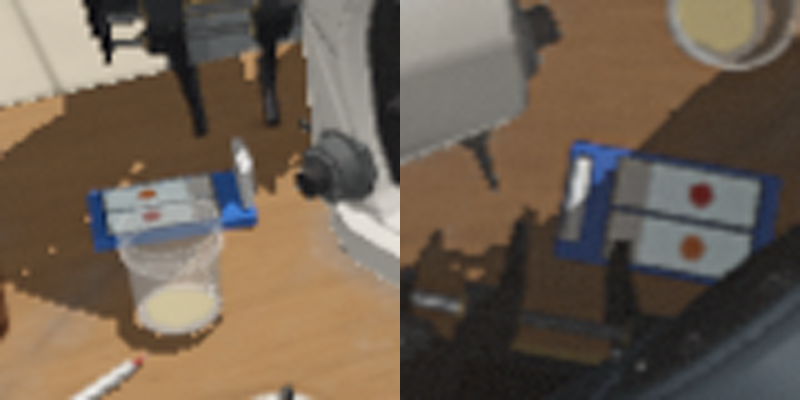

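The view shows the fingers straddling the upright plate: in the top crop the fingers are at about cols 520 and 620 and the plate at 578. I'll narrow the opening a little to clear the microscope's lever, then move in and close.

Call:
arm_command([
  {"travel":[0,0,0],"angular":[0,0,0],"claw":0.25},
  {"travel":[0.0034,-0.0005,-0.0035],"angular":[0,0,0],"claw":0.25},
  {"travel":[0.0034,-0.0005,-0.0035],"angular":[0,0,0],"claw":0.25},
  {"travel":[0.0034,-0.0005,-0.0035],"angular":[0,0,0],"claw":0.25},
  {"travel":[0.0034,-0.0005,-0.0035],"angular":[0,0,0],"claw":0.25},
  {"travel":[0.0034,-0.0005,-0.0035],"angular":[0,0,0],"claw":0.25},
  {"travel":[0.0034,-0.0005,-0.0035],"angular":[0,0,0],"claw":0.25},
  {"travel":[0.0034,-0.0005,-0.0035],"angular":[0,0,0],"claw":0.25},
  {"travel":[0.0034,-0.0005,-0.0035],"angular":[0,0,0],"claw":0.25},
  {"travel":[0,0,0],"angular":[0,0,0],"claw":0.25},
])

```text
time: 8.4
ee_pos: [508.6, -203.9, 37.7]
ee_rot: [[0.699, -0.152, 0.699], [-0.105, -0.988, -0.11], [0.708, 0.004, -0.706]]
ft_force: [-0.9, 0.6, -0.8]
width: 0.375
finger_force: 0.0
```

Call:
arm_command([
  {"travel":[0,0,0],"angular":[0,0,0],"claw":1},
  {"travel":[0,0,0],"angular":[0,0,0],"claw":1},
  {"travel":[0,0,0],"angular":[0,0,0],"claw":1},
  {"travel":[0,0,0],"angular":[0,0,0],"claw":1},
  {"travel":[0,0,0],"angular":[0,0,0],"claw":1},
  {"travel":[0,0,0],"angular":[0,0,0],"claw":1},
], newtons=45)

```text
time: 9.0
ee_pos: [508.1, -204.1, 38.2]
ee_rot: [[0.698, -0.153, 0.699], [-0.106, -0.988, -0.111], [0.708, 0.003, -0.706]]
ft_force: [-1.6, -0.3, 0.3]
width: 0.088
finger_force: 45.0
```

Call:
arm_command([
  {"travel":[0,0,0.005],"angular":[0,0,0],"claw":1},
  {"travel":[0,0,0.005],"angular":[0,0,0],"claw":1},
  {"travel":[0,0,0.005],"angular":[0,0,0],"claw":1},
  {"travel":[-0.007,-0.001,0],"angular":[0,0,0],"claw":1},
  {"travel":[-0.007,-0.001,0],"angular":[0,0,0],"claw":1},
  {"travel":[-0.007,-0.001,0],"angular":[0,0,0],"claw":1},
  {"travel":[-0.007,-0.001,0],"angular":[0,0,0],"claw":1},
  {"travel":[-0.007,-0.001,0],"angular":[0,0,0],"claw":1},
  {"travel":[-0.007,-0.001,0],"angular":[0,0,0],"claw":1},
  {"travel":[-0.007,-0.001,0],"angular":[0,0,0],"claw":1},
  {"travel":[-0.006,-0.001,0],"angular":[0,0,0],"claw":1},
  {"travel":[0,0,0],"angular":[0,0,0],"claw":1},
])

```text
time: 10.2
ee_pos: [452.2, -212.1, 52.8]
ee_rot: [[0.699, -0.154, 0.698], [-0.107, -0.988, -0.111], [0.707, 0.002, -0.707]]
ft_force: [-0.4, 0.3, -2.4]
width: 0.083
finger_force: 45.0
```

```bash
python3 - <<'E'
from h import *
delta(want(-98.8,.785,-8.8),(453,-212,38),4);s=telemetry.observe();print(s['ee_pos'],s['width'],s['finger_force'])
E
```

```text
t 10.2 q [-0.98  0.95  2.38  2.43  0.92 -1.75] F [-0.4  0.3 -2.4]
total [ 0.002 -0.     0.001] [ 0.0008  0.0001 -0.0148] per row [ 0.0006 -0.0001  0.0003] [ 1.9e-04  3.0e-05 -3.7e-03]
[ 452.24121589 -212.10055107   52.79718481] 0.08314836775272293 44.99888190999627
```

Call:
arm_command([
  {"travel":[0,0,-0.005],"angular":[0,0,0],"claw":1},
  {"travel":[0,0,-0.005],"angular":[0,0,0],"claw":1},
  {"travel":[0,0,-0.004],"angular":[0,0,0],"claw":1},
  {"travel":[0,0,0],"angular":[0,0,0],"claw":1},
  {"travel":[0,0,0],"angular":[0,0,0],"claw":0.3},
  {"travel":[0,0,0],"angular":[0,0,0],"claw":0.3},
  {"travel":[0,0,0],"angular":[0,0,0],"claw":0.1},
  {"travel":[0,0,0],"angular":[0,0,0],"claw":0.1},
])

```text
time: 11.0
ee_pos: [453.3, -211.9, 39.4]
ee_rot: [[0.698, -0.152, 0.699], [-0.105, -0.988, -0.111], [0.708, 0.004, -0.706]]
ft_force: [0.4, -0.4, -0.1]
width: 0.366
finger_force: 0.0
```

Call:
arm_command([
  {"travel":[0,0,0.015],"angular":[0,0,0],"claw":0.1},
  {"travel":[0,0,0.02],"angular":[0,0,0],"claw":0.1},
  {"travel":[0,0,0.02],"angular":[0.008,0.049,0],"claw":0.1},
  {"travel":[0,0,0.02],"angular":[0.008,0.049,0],"claw":0.1},
  {"travel":[0,0,0.02],"angular":[0.008,0.049,0],"claw":0.1},
  {"travel":[0,0,0],"angular":[0.008,0.049,0],"claw":0.1},
  {"travel":[0,0,0],"angular":[0.008,0.049,0],"claw":0.1},
  {"travel":[0,0,0],"angular":[0.008,0.049,0],"claw":0.1},
  {"travel":[0,0,0],"angular":[0.008,0.049,0],"claw":0.1},
  {"travel":[0,0,0],"angular":[0.008,0.049,0],"claw":0.1},
  {"travel":[0,0,0],"angular":[0.008,0.049,0],"claw":0.1},
  {"travel":[0,0,0],"angular":[0.008,0.049,0],"claw":0.1},
  {"travel":[0,0,0],"angular":[0.008,0.049,0],"claw":0.1},
  {"travel":[0,0,0],"angular":[0.008,0.049,0],"claw":0.1},
  {"travel":[0,0,0],"angular":[0.008,0.049,0],"claw":0.1},
  {"travel":[0,0,0],"angular":[0.008,0.049,0],"claw":0.1},
  {"travel":[0,0,0],"angular":[0.008,0.049,0],"claw":0.1},
  {"travel":[0,0,0],"angular":[0.008,0.049,0],"claw":0.1},
  {"travel":[0,0,0],"angular":[0,0,0],"claw":0.1},
])

```text
time: 12.9
ee_pos: [455.0, -208.5, 130.4]
ee_rot: [[0.987, -0.151, 0.053], [-0.151, -0.988, 0.009], [0.051, -0.017, -0.999]]
ft_force: [-0.3, 0.2, 0.3]
width: 0.45
finger_force: 0.0
```

```bash
python3 - <<'E'
from h import *
p=vision.snapshot('top');m=blue(p,(455,-265),45);v,u=np.nonzero(m)
P=onz(p,np.c_[u,v],10).astype(np.float32);r=cv2.minAreaRect(P);print(len(P),r)
for q in('carrier_center','carrier_handle'):
  for n in('top','scene'):
    print(q,[(np.round(d['position'],1).tolist(),round(d['p'],2)) for d in finder.spot_point(q,vision.snapshot(n))[:1]])
delta(want(-98.8,0,0),(464,-213,100),4);s=telemetry.observe();print(s['ee_pos'],np.round(s['ee_rot'],3).tolist())
E
```

```text
32 ((481.30487060546875, -267.6170349121094), (109.91802215576172, 10.023550987243652), 79.9173812866211)
carrier_center [([458.6, -269.6, 7.2], 0.63)]
carrier_center [([456.5, -262.9, 3.1], 0.74)]
carrier_handle [([464.8, -216.2, 29.0], 0.55)]
carrier_handle [([652.7, 199.4, 21.3], 0.18)]
t 13.35 q [-0.68  0.53  1.88  0.06  0.7   1.  ] F [ 0.2 -0.1  0.7]
total [-0.01   0.052 -0.   ] [ 0.0101 -0.0048 -0.0302] per row [-0.0025  0.0129 -0.0001] [ 0.00253 -0.0012  -0.00755]
[ 453.87304797 -208.1975875   130.19630486] [[0.987, -0.152, 0.052], [-0.153, -0.988, 0.01], [0.05, -0.018, -0.999]]
```

Call:
arm_command([
  {"travel":[0.0025,-0.0016,-0.005],"angular":[-0.003,0.017,0],"claw":0.1},
  {"travel":[0.0025,-0.0016,-0.01],"angular":[-0.003,0.017,0],"claw":0.1},
  {"travel":[0.0022,-0.0016,-0.01],"angular":[-0.004,0.018,0],"claw":0.1},
  {"travel":[0,0,-0.017],"angular":[0,0,0],"claw":0.1},
  {"travel":[0,0,-0.017],"angular":[0,0,0],"claw":0.1},
  {"travel":[0,0,-0.017],"angular":[0,0,0],"claw":0.1},
  {"travel":[0,0,-0.01],"angular":[0,0,0],"claw":0.1},
  {"travel":[0,0,-0.006],"angular":[0,0,0],"claw":0.1},
  {"travel":[0,0,0],"angular":[0,0,0],"claw":0.1},
])

```text
time: 14.25
ee_pos: [461.2, -212.8, 37.2]
ee_rot: [[0.988, -0.152, -0.002], [-0.152, -0.988, 0.001], [-0.002, -0.001, -1.0]]
ft_force: [-0.9, -0.9, -0.4]
width: 0.45
finger_force: 0.0
```

Call:
arm_command([
  {"travel":[0,0,0],"angular":[0,0,0],"claw":1},
  {"travel":[0,0,0],"angular":[0,0,0],"claw":1},
  {"travel":[0,0,0],"angular":[0,0,0],"claw":1},
  {"travel":[0,0,0],"angular":[0,0,0],"claw":1},
  {"travel":[0,0,0],"angular":[0,0,0],"claw":1},
  {"travel":[0,0,0],"angular":[0,0,0],"claw":1},
], newtons=45)

```text
time: 14.85
ee_pos: [461.5, -213.2, 38.6]
ee_rot: [[0.988, -0.152, 0.0], [-0.152, -0.988, -0.001], [0.0, 0.0, -1.0]]
ft_force: [-0.1, 0.2, 3.3]
width: 0.09
finger_force: 45.0
```

Call:
arm_command([
  {"travel":[0,0,0.01],"angular":[0,0,0],"claw":1},
  {"travel":[0,0,0.02],"angular":[0,0,0],"claw":1},
  {"travel":[0,0,0.02],"angular":[0,0,0],"claw":1},
  {"travel":[-0.02,0,0.014],"angular":[0,0,0],"claw":1},
  {"travel":[-0.02,0,0.014],"angular":[0,0,0],"claw":1},
  {"travel":[-0.02,0.01,0.01],"angular":[0,0,0],"claw":1},
  {"travel":[0,0.028,0],"angular":[0,0,0],"claw":1},
  {"travel":[0,0.028,0],"angular":[0,0,0],"claw":1},
  {"travel":[0,0.028,0],"angular":[0,0,0],"claw":1},
  {"travel":[0,0.028,0],"angular":[0,0,0],"claw":1},
  {"travel":[0,0.028,0],"angular":[0,0,0],"claw":1},
  {"travel":[0,0.028,0],"angular":[0,0,0],"claw":1},
  {"travel":[0,0.028,0],"angular":[0,0,0],"claw":1},
  {"travel":[0,0.022,0],"angular":[0,0,0.1],"claw":1},
  {"travel":[0,0.022,0],"angular":[0,0,0.1],"claw":1},
  {"travel":[0,0.022,0],"angular":[0,0,0.1],"claw":1},
  {"travel":[0,0.022,0],"angular":[0,0,0.1],"claw":1},
  {"travel":[0,0.022,0],"angular":[0,0,0.1],"claw":1},
  {"travel":[0,0.022,0],"angular":[0,0,0.1],"claw":1},
  {"travel":[0,0.022,0],"angular":[0,0,0.1],"claw":1},
])

```text
time: 16.85
ee_pos: [401.0, 147.9, 126.6]
ee_rot: [[0.852, 0.524, -0.0], [0.524, -0.852, -0.0], [-0.0, 0.0, -1.0]]
ft_force: [0.4, -0.5, -1.7]
width: 0.089
finger_force: 45.0
```

```bash
python3 - <<'E'
from h import *
delta(want(23.2,0,0),(524,139,115),12);s=telemetry.observe();print(s['ee_pos'],s['width'],s['finger_force'],np.round(s['ee_rot'],3).tolist())
E
```

```text
t 16.85 q [ 0.09  0.49  2.03 -0.    0.63  1.11] F [ 0.4 -0.5 -1.7]
total [ 0.    -0.     1.424] [ 0.123  -0.0089 -0.0116] per row [ 0.     -0.      0.1187] [ 0.01025 -0.00074 -0.00096]
[401.02237705 147.85430581 126.55648334] 0.08875365146169151 45.003047939389944 [[0.852, 0.524, -0.0], [0.524, -0.852, -0.0], [-0.0, 0.0, -1.0]]
```

Call:
arm_command([
  {"travel":[0.0102,-0.0007,-0.003],"angular":[0,0,0.1187],"claw":1},
  {"travel":[0.0102,-0.0007,-0.003],"angular":[0,0,0.1187],"claw":1},
  {"travel":[0.0102,-0.0007,-0.003],"angular":[0,0,0.1187],"claw":1},
  {"travel":[0.0102,-0.0007,-0.003],"angular":[0,0,0.1187],"claw":1},
  {"travel":[0.0102,-0.0007,-0.003],"angular":[0,0,0.1187],"claw":1},
  {"travel":[0.0102,-0.0007,-0.003],"angular":[0,0,0.1187],"claw":1},
  {"travel":[0.0103,-0.0008,-0.003],"angular":[0,0,0.1187],"claw":1},
  {"travel":[0.0103,-0.0008,-0.003],"angular":[0,0,0.1187],"claw":1},
  {"travel":[0.0103,-0.0008,-0.003],"angular":[0,0,0.1187],"claw":1},
  {"travel":[0.0103,-0.0008,-0.003],"angular":[0,0,0.1187],"claw":1},
  {"travel":[0.0103,-0.0008,-0.003],"angular":[0,0,0.1187],"claw":1},
  {"travel":[0.0103,-0.0008,-0.003],"angular":[0,0,0.1187],"claw":1},
  {"travel":[0,0,0],"angular":[0,0,0],"claw":1},
])

```text
time: 18.15
ee_pos: [525.6, 137.7, 90.2]
ee_rot: [[-0.39, 0.921, 0.002], [0.921, 0.39, -0.0], [-0.001, 0.001, -1.0]]
ft_force: [-0.8, -0.1, -1.2]
width: 0.089
finger_force: 45.0
```

```bash
python3 - <<'E'
from h import *
s=telemetry.observe();print(s['time'],s['ee_pos'],np.round(s['ee_rot'],3).tolist())
a=vision.snapshot('scene');b=vision.snapshot('top')
for p in(a,b):
  for q in('carrier_center','lip','shelf'):
    print(q,[(np.round(d['position'],1).tolist(),round(d['p'],2)) for d in finder.spot_point(q,p)[:1]])
m=blue(b,(572,160),40,z=55);v,u=np.nonzero(m);r=cv2.minAreaRect(onz(b,np.c_[u,v],s['ee_pos'][2]-28.6).astype(np.float32));print(len(v),r)
cv2.imwrite('pics/c5.png',np.hstack([cv2.resize(a['frame'][150:240,285:385],(440,400),interpolation=2),cv2.resize(b['frame'][110:240,110:220],(338,400),interpolation=2)])[:,:,::-1])
E
```

```text
18.15 [525.62624778 137.70358071  90.24366502] [[-0.39, 0.921, 0.002], [0.921, 0.39, -0.0], [-0.001, 0.001, -1.0]]
carrier_center [([575.0, 163.0, 57.2], 0.82)]
lip [([650.7, 198.1, 19.2], 0.94)]
shelf [([574.0, 165.2, 14.0], 0.97)]
carrier_center [([575.0, 160.1, 58.1], 0.46)]
lip [([657.0, 194.4, 23.1], 0.67)]
shelf [([575.3, 164.3, 18.0], 0.77)]
35 ((585.46435546875, 144.29946899414062), (102.38378143310547, 67.55795288085938), 59.36622619628906)
```

View pics/c5.png

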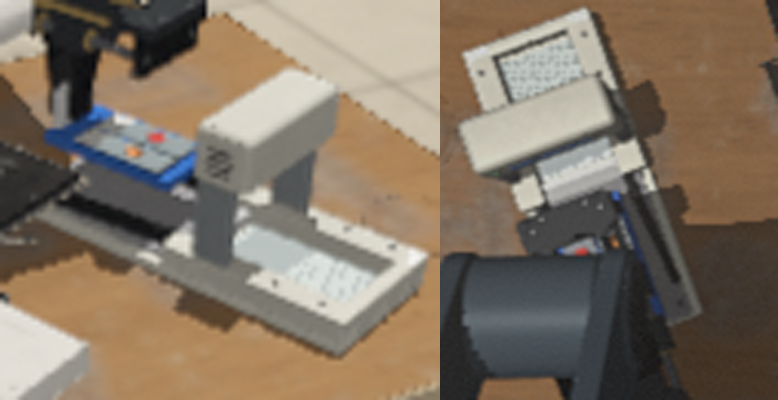

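The scene crop shows the carrier level above the shelf, in line with the guides, handle end away from the head. I'll correct by about 2 mm sideways and 5 mm back, then lower.

Call:
arm_command([
  {"travel":[-0.0027,0,0],"angular":[0,0,0.003],"claw":1},
  {"travel":[-0.0027,0,0],"angular":[0,0,0.003],"claw":1},
  {"travel":[0,0,-0.008],"angular":[0,0,0],"claw":1},
  {"travel":[0,0,-0.008],"angular":[0,0,0],"claw":1},
  {"travel":[0,0,-0.006],"angular":[0,0,0],"claw":1},
  {"travel":[0,0,-0.004],"angular":[0,0,0],"claw":1},
  {"travel":[0,0,-0.003],"angular":[0,0,0],"claw":1},
  {"travel":[0,0,0],"angular":[0,0,0],"claw":1},
])

```text
time: 19.35
ee_pos: [518.8, 137.9, 60.6]
ee_rot: [[-0.395, 0.918, -0.001], [0.918, 0.395, -0.0], [0.0, -0.001, -1.0]]
ft_force: [0.4, 0.1, -2.2]
width: 0.084
finger_force: 45.0
```

Call:
arm_command([
  {"travel":[0,0,-0.002],"angular":[0,0,0],"claw":1},
  {"travel":[0,0,-0.002],"angular":[0,0,0],"claw":1},
  {"travel":[0,0,-0.001],"angular":[0,0,0],"claw":1},
  {"travel":[0,0,0],"angular":[0,0,0],"claw":1},
])

```text
time: 19.75
ee_pos: [519.0, 137.9, 56.2]
ee_rot: [[-0.396, 0.918, 0.0], [0.918, 0.396, -0.0], [-0.0, 0.0, -1.0]]
ft_force: [0.1, 0.3, -1.3]
width: 0.088
finger_force: 45.0
```

Call:
arm_command([
  {"travel":[0,0,-0.001],"angular":[0,0,0],"claw":1},
  {"travel":[0,0,-0.001],"angular":[0,0,0],"claw":1},
  {"travel":[0,0,0],"angular":[0,0,0],"claw":1},
])

```text
time: 20.05
ee_pos: [519.0, 137.9, 54.1]
ee_rot: [[-0.396, 0.918, 0.0], [0.918, 0.396, -0.0], [-0.0, 0.0, -1.0]]
ft_force: [-0.0, 0.3, -2.4]
width: 0.091
finger_force: 45.0
```

```bash
python3 - <<'E'
from h import *
s=telemetry.observe();print(s['time'],s['ee_pos'],s['ft_force'],s['moment'])
a=vision.snapshot('scene')
for q in('carrier_center','carrier_handle'):print(q,[(np.round(d['position'],1).tolist(),round(d['p'],2)) for d in finder.spot_point(q,a)[:1]])
cv2.imwrite('pics/c6.png',cv2.resize(a['frame'][150:240,285:385],(660,594),interpolation=2)[:,:,::-1])
E
```

```text
20.05 [518.95826355 137.90784984  54.14492706] [-0.04641731  0.27384817 -2.39737335] [-1.40556130e-01  9.19267088e-02  1.06574638e-04]
carrier_center [([564.5, 163.8, 23.1], 0.67)]
carrier_handle [([520.3, 143.9, 43.6], 0.56)]
```

View pics/c6.png

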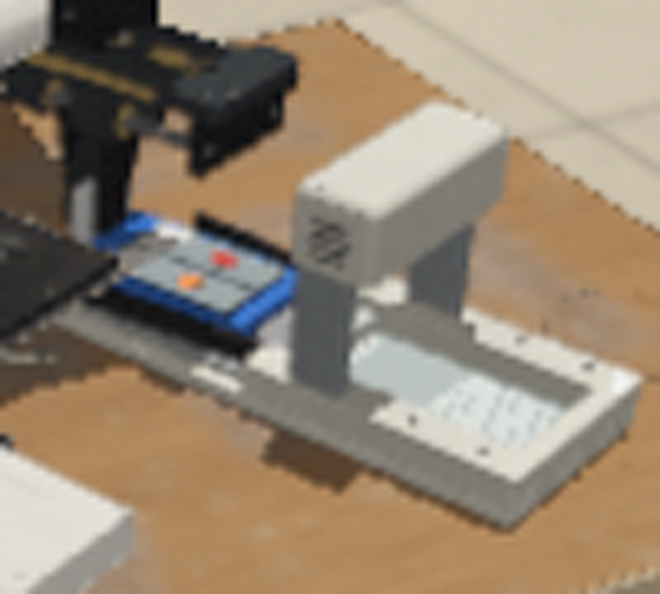

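The carrier sits between the black guides, almost on the shelf. I'll lower the last millimetres.

Call:
arm_command([
  {"travel":[0,0,-0.001],"angular":[0,0,0],"claw":1},
  {"travel":[0,0,-0.001],"angular":[0,0,0],"claw":1},
  {"travel":[0,0,0],"angular":[0,0,0],"claw":1},
])

```text
time: 20.5
ee_pos: [519.1, 137.9, 53.6]
ee_rot: [[-0.396, 0.918, 0.001], [0.918, 0.396, -0.0], [-0.0, 0.001, -1.0]]
ft_force: [-2.3, -1.0, 8.6]
width: 0.086
finger_force: 45.0
```

Call:
arm_command([
  {"travel":[0,0,0],"angular":[0,0,0],"claw":0.3},
  {"travel":[0,0,0],"angular":[0,0,0],"claw":0.3},
  {"travel":[0,0,0],"angular":[0,0,0],"claw":0.3},
  {"travel":[0,0,0],"angular":[0,0,0],"claw":0.3},
  {"travel":[0,0,0.01],"angular":[0,0,0],"claw":0.3},
  {"travel":[0,0,0.02],"angular":[0,0,0],"claw":0.3},
  {"travel":[0,0,0.03],"angular":[0,0,0],"claw":0.3},
  {"travel":[0,0,0.03],"angular":[0,0,0],"claw":0.3},
  {"travel":[0,0,0.03],"angular":[0,0,0],"claw":0.3},
  {"travel":[0,0,0],"angular":[0,0,0],"claw":0.3},
])

```text
time: 21.5
ee_pos: [521.8, 138.2, 176.7]
ee_rot: [[-0.396, 0.918, 0.01], [0.918, 0.396, 0.0], [-0.003, 0.009, -1.0]]
ft_force: [-0.1, -0.3, -0.7]
width: 0.35
finger_force: 0.0
```

```bash
python3 - <<'E'
from h import *
s=telemetry.observe();print(s['time'],s['ee_pos'],np.round(s['qpos'],2))
a=vision.snapshot('scene')
for q in('carrier_center','carrier_handle'):print(q,[(np.round(d['position'],1).tolist(),round(d['p'],2)) for d in finder.spot_point(q,a)[:1]])
delta(want(-66.7,.70,23.3),(470,118,150),12);
delta(want(113.3,.70,23.3),(470,118,150),12);
E
```

```text
21.5 [521.76572496 138.21989603 176.67435087] [ 0.05  0.5   1.72 -0.    0.91 -0.36]
carrier_center [([565.3, 162.3, 22.4], 0.94)]
carrier_handle [([517.5, 141.4, 41.6], 0.87)]
t 21.65 q [ 0.05  0.51  1.73 -0.    0.91 -0.36] F [-0.4  0.6 -1.1]
total [ 0.72  -0.287 -1.501] [-0.0485 -0.0199 -0.0222] per row [ 0.06   -0.0239 -0.1251] [-0.00404 -0.00166 -0.00185]
t 21.65 q [ 0.05  0.51  1.73 -0.    0.91 -0.36] F [-0.4  0.6 -1.1]
total [-0.286 -0.72   1.501] [-0.0485 -0.0199 -0.0222] per row [-0.0238 -0.06    0.125 ] [-0.00404 -0.00166 -0.00185]
```

Released: the carrier lies on the shelf with its centre at about (565,162,22). Next: turn the gripper across the way, then lean it back.

Call:
arm_command([
  {"travel":[0,0,0],"angular":[0,0,-0.131],"claw":0.8},
  {"travel":[0,0,0],"angular":[0,0,-0.131],"claw":0.8},
  {"travel":[0,0,0],"angular":[0,0,-0.131],"claw":0.8},
  {"travel":[0,0,0],"angular":[0,0,-0.131],"claw":0.8},
  {"travel":[0,0,0],"angular":[0,0,-0.131],"claw":0.8},
  {"travel":[0,0,0],"angular":[0,0,-0.131],"claw":0.8},
  {"travel":[0,0,0],"angular":[0,0,-0.131],"claw":0.8},
  {"travel":[0,0,0],"angular":[0,0,-0.131],"claw":0.8},
  {"travel":[0,0,0],"angular":[0,0,-0.131],"claw":0.8},
  {"travel":[0,0,0],"angular":[0,0,-0.131],"claw":0.8},
  {"travel":[0,0,0],"angular":[0,0,-0.131],"claw":0.8},
  {"travel":[0,0,0],"angular":[0,0,-0.131],"claw":0.8},
])

```text
time: 22.85
ee_pos: [517.8, 137.8, 170.5]
ee_rot: [[0.921, 0.389, -0.004], [0.389, -0.921, -0.0], [-0.004, -0.001, -1.0]]
ft_force: [0.5, -0.5, 0.1]
width: 0.098
finger_force: 0.0
```

Call:
arm_command([
  {"travel":[-0.001,0,-0.002],"angular":[0.0172,-0.0398,0],"claw":0.8},
  {"travel":[-0.001,0,-0.002],"angular":[0.0172,-0.0398,0],"claw":0.8},
  {"travel":[-0.001,0,-0.002],"angular":[0.0172,-0.0398,0],"claw":0.8},
  {"travel":[-0.001,0,-0.002],"angular":[0.0172,-0.0398,0],"claw":0.8},
  {"travel":[-0.001,0,-0.002],"angular":[0.0172,-0.0398,0],"claw":0.8},
  {"travel":[-0.001,0,-0.002],"angular":[0.0172,-0.0398,0],"claw":0.8},
  {"travel":[-0.001,0,-0.002],"angular":[0.0172,-0.0398,0],"claw":0.8},
  {"travel":[-0.001,0,-0.002],"angular":[0.0172,-0.0398,0],"claw":0.8},
  {"travel":[-0.001,0,-0.002],"angular":[0.0172,-0.0398,0],"claw":0.8},
  {"travel":[-0.001,0,-0.002],"angular":[0.0172,-0.0398,0],"claw":0.8},
  {"travel":[-0.001,0,-0.002],"angular":[0.0172,-0.0398,0],"claw":0.8},
  {"travel":[-0.001,0,-0.002],"angular":[0.0172,-0.0398,0],"claw":0.8},
  {"travel":[-0.001,0,-0.002],"angular":[0.0172,-0.0398,0],"claw":0.8},
  {"travel":[-0.001,0,-0.002],"angular":[0.0172,-0.0398,0],"claw":0.8},
  {"travel":[-0.001,0,-0.002],"angular":[0.0172,-0.0398,0],"claw":0.8},
  {"travel":[-0.001,0,-0.002],"angular":[0.0172,-0.0398,0],"claw":0.8},
  {"travel":[-0.001,0,-0.002],"angular":[0.0172,-0.0398,0],"claw":0.8},
  {"travel":[-0.001,0,-0.002],"angular":[0.0172,-0.0398,0],"claw":0.8},
  {"travel":[0,0,0],"angular":[0,0,0],"claw":0.8},
])

```text
time: 24.75
ee_pos: [499.0, 142.7, 136.9]
ee_rot: [[0.706, 0.404, 0.581], [0.299, -0.914, 0.274], [0.642, -0.02, -0.767]]
ft_force: [-0.4, -0.2, 0.1]
width: 0.098
finger_force: 0.0
```

```bash
python3 - <<'E'
from h import *
s=telemetry.observe();print(s['ee_pos'],np.round(s['ee_rot'],3).tolist(),s['width'])
delta(want(-66.7,.78,23.3),(485,125,90),8)
E
```

```text
[499.03445509 142.65160782 136.86517382] [[0.706, 0.404, 0.581], [0.299, -0.914, 0.274], [0.642, -0.02, -0.767]] 0.09810881957086015
t 24.75 q [-0.14  0.59  2.28  2.3   0.49 -1.23] F [-0.4 -0.2  0.1]
total [ 0.015 -0.084 -0.011] [-0.014  -0.0177 -0.0469] per row [ 0.0019 -0.0105 -0.0013] [-0.00175 -0.00221 -0.00586]
```

Call:
arm_command([
  {"travel":[-0.0019,-0.0023,-0.0058],"angular":[0.002,-0.0105,-0.0014],"claw":0.8},
  {"travel":[-0.0019,-0.0023,-0.0058],"angular":[0.002,-0.0105,-0.0014],"claw":0.8},
  {"travel":[-0.0019,-0.0023,-0.0058],"angular":[0.002,-0.0105,-0.0014],"claw":0.8},
  {"travel":[-0.0019,-0.0023,-0.0058],"angular":[0.002,-0.0105,-0.0014],"claw":0.8},
  {"travel":[-0.0019,-0.0023,-0.0058],"angular":[0.002,-0.0105,-0.0014],"claw":0.8},
  {"travel":[-0.0019,-0.0023,-0.0058],"angular":[0.002,-0.0105,-0.0014],"claw":0.8},
  {"travel":[-0.0019,-0.0023,-0.0058],"angular":[0.002,-0.0105,-0.0014],"claw":0.8},
  {"travel":[-0.0019,-0.0023,-0.0058],"angular":[0.002,-0.0105,-0.0014],"claw":0.8},
  {"travel":[0,0,-0.015],"angular":[0,0,0],"claw":0.8},
  {"travel":[0,0,-0.015],"angular":[0,0,0],"claw":0.8},
  {"travel":[0,0,-0.015],"angular":[0,0,0],"claw":0.8},
  {"travel":[0,0,0],"angular":[0,0,0],"claw":0.8},
])

```text
time: 25.95
ee_pos: [486.2, 125.0, 45.6]
ee_rot: [[0.65, 0.397, 0.648], [0.281, -0.918, 0.281], [0.706, -0.001, -0.708]]
ft_force: [0.4, 0.2, -0.1]
width: 0.102
finger_force: 0.0
```

```bash
python3 - <<'E'
from h import *
s=telemetry.observe();print(s['ee_pos'],np.round(s['ee_rot'],3).tolist(),s['width'])
delta(want(-66.7,.78,23.3),(484,124.5,45),8)
E
```

```text
[486.15268438 124.95422194  45.59516433] [[0.65, 0.397, 0.648], [0.281, -0.918, 0.281], [0.706, -0.001, -0.708]] 0.1015029201383985
t 25.95 q [-0.22  0.99  2.4   2.62  0.99 -1.74] F [ 0.4  0.2 -0.1]
total [-0.002  0.003 -0.002] [-0.0022 -0.0005 -0.0006] per row [-0.0003  0.0004 -0.0002] [-2.7e-04 -6.0e-05 -7.0e-05]
```

Call:
arm_command([
  {"travel":[0.0046,0.002,0],"angular":[0,0,0],"claw":0.8},
  {"travel":[0.0046,0.002,0],"angular":[0,0,0],"claw":0.8},
  {"travel":[0.0046,0.002,0],"angular":[0,0,0],"claw":0.8},
  {"travel":[0.0046,0.002,0],"angular":[0,0,0],"claw":0.8},
  {"travel":[0.0046,0.002,0],"angular":[0,0,0],"claw":0.8},
  {"travel":[0.0046,0.002,0],"angular":[0,0,0],"claw":0.8},
  {"travel":[0.0046,0.002,0],"angular":[0,0,0],"claw":0.8},
  {"travel":[0.0046,0.002,0],"angular":[0,0,0],"claw":0.8},
  {"travel":[0.0046,0.002,0],"angular":[0,0,0],"claw":0.8},
])

```text
time: 26.85
ee_pos: [527.8, 142.8, 48.0]
ee_rot: [[0.648, 0.396, 0.651], [0.282, -0.918, 0.279], [0.708, 0.003, -0.706]]
ft_force: [-1.4, -1.0, 0.8]
width: 0.102
finger_force: 0.8
```

```bash
cat > c.py <<'E'
from h import *
s=telemetry.observe();t=(s['ee_pos'][0]-653.7)*.918+(s['ee_pos'][1]-197.6)*.396;l=-(s['ee_pos'][0]-653.7)*.396+(s['ee_pos'][1]-197.6)*.918
print('tcp t',round(t,1),'lat',round(l,1),'z',round(s['ee_pos'][2],1),'lead',round(t+22.2,1));delta(want(-66.7,.78,23.3),s['ee_pos'],1)
for n in('scene','top'):
  p=vision.snapshot(n)
  for q in('carrier_center','carrier_handle'):
    for d in finder.spot_point(q,p)[:1]:
      x=np.array(d['position'])-[653.7,197.6,0];print(n,q,np.round([x[0]*.918+x[1]*.396,-x[0]*.396+x[1]*.918,x[2]],1),round(d['p'],2))
E
python3 c.py
```

```text
tcp t -137.3 lat -0.5 z 48.0 lead -115.1
t 26.85 q [-0.14  0.91  2.28  2.62  0.83 -1.61] F [-1.4 -1.   0.8]
total [-0.     0.007 -0.001] [0. 0. 0.] per row [-0.0001  0.0073 -0.001 ] [0. 0. 0.]
scene carrier_center [-56.9   2.   23.3] 0.68
scene carrier_handle [-108.8    4.9   46. ] 0.75
top carrier_center [-55.2  -1.2  25.6] 0.86
top carrier_handle [-111.     2.6   43.1] 0.67
```

Call:
arm_command([
  {"travel":[0.0046,0.002,0],"angular":[0,0,0],"claw":0.8},
  {"travel":[0.0046,0.002,0],"angular":[0,0,0],"claw":0.8},
  {"travel":[0.0046,0.002,0],"angular":[0,0,0],"claw":0.8},
  {"travel":[0.0046,0.002,0],"angular":[0,0,0],"claw":0.8},
  {"travel":[0.0046,0.002,0],"angular":[0,0,0],"claw":0.8},
  {"travel":[0.0046,0.002,0],"angular":[0,0,0],"claw":0.8},
  {"travel":[0.0046,0.002,0],"angular":[0,0,0],"claw":0.8},
  {"travel":[0.0046,0.002,0],"angular":[0,0,0],"claw":0.8},
  {"travel":[0.0046,0.002,0],"angular":[0,0,0],"claw":0.8},
  {"travel":[0.0046,0.002,0],"angular":[0,0,0],"claw":0.8},
  {"travel":[0.0046,0.002,0],"angular":[0,0,0],"claw":0.8},
  {"travel":[0.0046,0.002,0],"angular":[0,0,0],"claw":0.8},
])

```text
time: 28.35
ee_pos: [583.1, 166.6, 48.0]
ee_rot: [[0.648, 0.396, 0.651], [0.282, -0.918, 0.279], [0.708, 0.003, -0.706]]
ft_force: [-1.7, -1.6, -0.2]
width: 0.101
finger_force: 1.1
```

```bash
python3 c.py
```

```text
tcp t -77.1 lat -0.5 z 48.0 lead -54.9
t 28.35 q [-0.06  0.87  2.13  2.6   0.66 -1.47] F [-1.7 -1.6 -0.2]
total [ 0.     0.007 -0.001] [0. 0. 0.] per row [ 0.      0.0073 -0.0006] [0. 0. 0.]
scene carrier_center [ 28.5   1.2 114.1] 0.72
scene carrier_handle [-46.7   1.8  45.8] 0.86
top carrier_center [ 2.4 -5.8 28.9] 0.92
top carrier_handle [-49.8   0.6  45.1] 0.8
```

Call:
arm_command([
  {"travel":[0.0046,0.002,0],"angular":[0,0,0],"claw":0.8},
  {"travel":[0.0046,0.002,0],"angular":[0,0,0],"claw":0.8},
  {"travel":[0.0046,0.002,0],"angular":[0,0,0],"claw":0.8},
  {"travel":[0.0046,0.002,0],"angular":[0,0,0],"claw":0.8},
  {"travel":[0.0046,0.002,0],"angular":[0,0,0],"claw":0.8},
  {"travel":[0.0046,0.002,0],"angular":[0,0,0],"claw":0.8},
  {"travel":[0.0046,0.002,0],"angular":[0,0,0],"claw":0.8},
  {"travel":[0.0046,0.002,0],"angular":[0,0,0],"claw":0.8},
  {"travel":[0.0046,0.002,0],"angular":[0,0,0],"claw":0.8},
  {"travel":[0.0046,0.002,0],"angular":[0,0,0],"claw":0.8},
])

```text
time: 29.65
ee_pos: [629.1, 186.7, 47.8]
ee_rot: [[0.648, 0.396, 0.651], [0.282, -0.918, 0.279], [0.708, 0.003, -0.706]]
ft_force: [-1.2, -0.0, -0.8]
width: 0.099
finger_force: 0.4
```

```bash
python3 c.py
```

```text
tcp t -26.9 lat -0.3 z 47.8 lead -4.7
t 29.65 q [-0.01  0.86  2.    2.56  0.54 -1.36] F [-1.2 -0.  -0.8]
total [ 0.     0.007 -0.001] [0. 0. 0.] per row [ 0.0002  0.0073 -0.001 ] [0. 0. 0.]
scene carrier_center [56.2  0.  25. ] 0.92
scene carrier_handle [ 0.6  1.1 49.2] 0.77
top carrier_center [51.5 -2.8 20. ] 0.81
top carrier_handle [ 0.5  0.7 50.4] 0.66
```

Call:
arm_command([
  {"travel":[0.0018,0.0008,0],"angular":[0,0,0],"claw":0.8},
  {"travel":[0.0018,0.0008,0],"angular":[0,0,0],"claw":0.8},
  {"travel":[0.0018,0.0008,0],"angular":[0,0,0],"claw":0.8},
  {"travel":[0.0018,0.0008,0],"angular":[0,0,0],"claw":0.8},
  {"travel":[0,0,0],"angular":[0,0,0],"claw":0.8},
])

```text
time: 30.45
ee_pos: [636.3, 189.9, 48.0]
ee_rot: [[0.647, 0.397, 0.651], [0.282, -0.918, 0.279], [0.708, 0.003, -0.706]]
ft_force: [-0.7, -1.2, -1.2]
width: 0.1
finger_force: 0.2
```

```bash
python3 c.py
```

```text
tcp t -19.0 lat -0.2 z 48.0 lead 3.2
t 30.45 q [-0.    0.86  1.98  2.55  0.53 -1.35] F [-0.7 -1.2 -1.2]
total [ 0.     0.008 -0.001] [0. 0. 0.] per row [ 0.0001  0.008  -0.0012] [0. 0. 0.]
scene carrier_center [60.5  0.7 21.1] 0.91
scene carrier_handle [ 7.3  2.1 47.4] 0.75
top carrier_handle [ 6.5 -2.6 48.1] 0.59
```

Call:
arm_command([
  {"travel":[0.0009,0.0004,0],"angular":[0,0,0],"claw":0.8},
  {"travel":[0.0009,0.0004,0],"angular":[0,0,0],"claw":0.8},
  {"travel":[0,0,0],"angular":[0,0,0],"claw":0.8},
])

```text
time: 31.05
ee_pos: [637.9, 190.6, 47.9]
ee_rot: [[0.647, 0.396, 0.651], [0.282, -0.918, 0.279], [0.708, 0.003, -0.706]]
ft_force: [-0.3, -0.6, -0.4]
width: 0.1
finger_force: 0.4
```

```bash
python3 c.py
```

```text
tcp t -17.3 lat -0.2 z 47.9 lead 4.9
t 31.05 q [ 0.    0.86  1.98  2.55  0.52 -1.34] F [-0.3 -0.6 -0.4]
total [ 0.     0.007 -0.001] [0. 0. 0.] per row [ 0.0001  0.0074 -0.001 ] [0. 0. 0.]
scene carrier_center [66.6  0.2 12.7] 0.67
scene carrier_handle [10.5  0.9 40.2] 0.79
top carrier_center [62.7 -6.8 16. ] 0.86
top carrier_handle [ 9.1 -3.3 36. ] 0.68
```

It appears to have dropped in. I'll retract and look.

Call:
arm_command([
  {"travel":[-0.009,-0.004,0],"angular":[0,0,0],"claw":0.8},
  {"travel":[-0.018,-0.008,0],"angular":[0,0,0],"claw":0.8},
  {"travel":[-0.027,-0.012,0.005],"angular":[0,0,0],"claw":0.8},
  {"travel":[-0.027,-0.012,0.01],"angular":[0,0,0],"claw":0.8},
  {"travel":[-0.027,-0.012,0.02],"angular":[0,0,0],"claw":0.8},
  {"travel":[-0.018,-0.008,0.02],"angular":[0,0,0],"claw":0.8},
  {"travel":[0,0,0.02],"angular":[0,0,0],"claw":0.8},
  {"travel":[0,0,0],"angular":[0,0,0],"claw":0.8},
])

```text
time: 32.15
ee_pos: [511.5, 134.2, 125.2]
ee_rot: [[0.645, 0.396, 0.654], [0.282, -0.918, 0.278], [0.71, 0.005, -0.704]]
ft_force: [-0.7, -0.3, -0.1]
width: 0.102
finger_force: 0.0
```

```bash
python3 c.py; python3 - <<'E'
from h import *
a=vision.snapshot('scene');b=vision.snapshot('top')
for q in('cup','dropper'):print(q,[(np.round(d['position'],1).tolist(),round(d['p'],2)) for d in finder.spot_point(q,b)[:1]])
cv2.imwrite('pics/c7.png',np.hstack([cv2.resize(a['frame'][150:240,295:385],(420,420),interpolation=2),cv2.resize(b['frame'][100:230,110:220],(355,420),interpolation=2)])[:,:,::-1])
E
```

```text
tcp t -155.6 lat -1.9 z 125.2 lead -133.4
t 32.15 q [-0.17  0.69  2.32  2.48  0.68 -1.47] F [-0.7 -0.3 -0.1]
total [ 0.     0.011 -0.   ] [0. 0. 0.] per row [ 0.0003  0.0111 -0.0002] [0. 0. 0.]
scene carrier_center [63.1  1.3 15.2] 0.81
scene carrier_handle [12.   2.6 37.8] 0.68
top carrier_center [61.9 -3.6 17.4] 0.78
top carrier_handle [ 7.7 -1.9 37.1] 0.8
cup [([628.4, -280.9, -0.8], 0.82)]
dropper [([590.7, -405.2, -3.8], 0.64)]
```

View pics/c7.png

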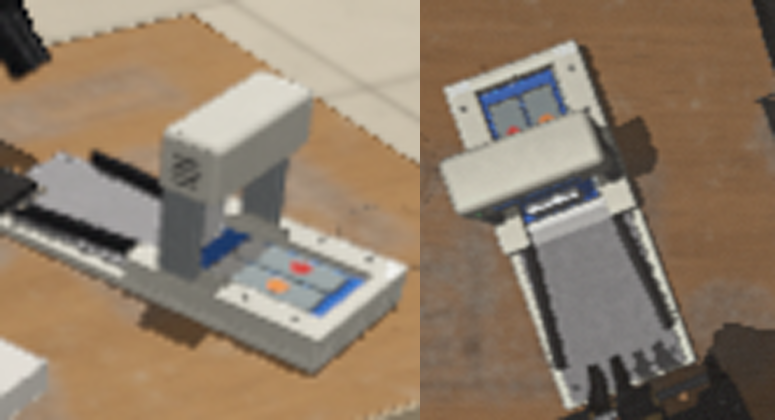

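The carrier lies flat in the pocket: the lip shows clear in front of the handle at (570,225) in the top crop, and the tray is level inside the walls in the scene crop. The cup and dropper haven't moved, and the robot is clear.

```bash
python3 -c "
from cell import robot
print(robot.sign_off())"
```

```text
the job is handed in; nothing more can be done
None
```

The slide carrier is flat in the scanner's pocket, placed on the shelf, released and then slid over the lip; the cup and dropper stand where they were, and the job was handed in at about 32 s with the robot clear.

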